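Fit the bearing balls in the sprung flask cradle and hold the flask pressed down

ROBOT

A 6-joint arm with a two-finger parallel gripper is mounted at the origin on the work surface. World frame = base frame: x ahead of the robot, y to its left, z up, the work surface at z = 0. Lengths are in m, angles in rad, forces in N, time in s.
With the tool pointing down it reaches from about 0.275 to 0.825 m from the base axis. Payload 4.9 kg.
Tool frame: the origin (TCP) lies at the very end of the fingers, on their centre line; the grasp point (between the pads) lies 19 mm behind it; y points along the fingers, x is the direction in which the jaws open and shut, and the axes are right-handed (so a half turn about y gives the same grasp; the last joint's range is limited). The gripper opens to 85 mm and grips with 20 to 120 N. Pads are 22 mm wide; open, the fingers measure 114 mm over their backs; the gripper's body (76 mm by 85 mm) begins 54 mm behind the grasp point. The pads swing forward as they close: fully open they stand 13 mm farther back than shut.
Start: joints at [-1.405, 0.326, -0.193, 1.052, 0, 1.437], TCP at [0.162, -0.525, 0.231] pointing down, gripper open.
Joint ranges: [-2.65, 2.65], [-0.97, 1.79], [-1.3, 1.35], [-1.93, 2.1], [-1.47, 1.37], [-3.14, 3.14]. Speed limits (rad/s): [2.57, 2.57, 3.14, 3.14, 3.14, 3.14].

INTERFACE

Orientations are given as a unit quaternion [w, x, y, z].
In Python, from cell import robot, viewer, order gives the robot as it stands. The module is installed in compiled form; this text tells all that it offers.
- The arm moves only by the tool play_rows, never from a script. Its argument "series" is a list of rows, each an object of numbers: "tx", "ty", "tz": the shift along the tool's x, y, z in cm; "wx", "wy", "wz": the turn, a rotation vector about the tool's x, y, z in degrees; "fingers": the opening, from 0 (shut) to 1 (fully open). A call has 1 to 5 rows; each row shifts and turns the pose as measured when the row begins, along the tool's axes as they then stand; what a row does not reach is not made up. A row lasts 1/8 s, in which the tool goes at most 62.5 mm and 10.7 degrees, less where a joint would pass 70% of its speed; a pose out of reach is approached as far as the arm can. A call with a gripper value outside its range is refused whole. The fingers move at their own pace and stop on an object; "grip_force" is the grip in N (left out, the last holds). Time passes only in rows, so rows that do not move let the fingers close. It gives the time, the measured TCP pose, the force and the opening at its end, in the units of the state.
- robot.sense(): the state, without advancing time (a new reading comes with each control period).
- viewer.snapshot(name): name is "scene" or "top" or "wrist"; returns a dict with "image" (400x640x3 uint8, red, green, blue), "z_map" (400x640 float32, m along the optical axis (not along the pixel's ray), 0 where there is no reading), "mtx" (3x3 intrinsics, pixels), "k1" (the pictures are not rectified: a ray, as slopes to the right and down, at radius r is drawn at 1 + k1 r^2 times it, then the intrinsics apply), "position" and "attitude" of the camera in the world; the wrist camera has in their place "hand_eye" (4x4, takes a point from camera to tool coordinates, whose origin is the TCP and whose axes are the tool frame's). Camera axes: x right, y up, looking along -z (the intrinsics and any distortion apply to the point x, -y, -z); pixel columns grow to the right and rows downward; lengths in m; the calibration is good to about 2 mm. A picture is of the moment at which its call begins: read the wrist's pose just before it.
- order.hand_in(): hands the job in, once; it reports no verdict.
The state is a dict: "time": time; "q": joint angles; "joint_velocities": joint speeds; "effort": joint torques, N m; "position": TCP position; "tool_rot": TCP orientation; "ft_force": force on the tool from outside, world axes, zero at the start; "ft_torque": the same for the moment, N m; "width": finger opening in m.
Only numpy, scipy, OpenCV 4.12 (cv2) and the standard library are available. Lean on these libraries where they do the work, as an engineer would, in place of code of your own. Each camera call takes 0.05 s, during which the arm holds its last target. There are 200 camera calls.

TASK

Make the sprung cradle ready and hold the flask in it for clamping: put one of the two white balls from the wooden tray into each of the two empty wells of the cradle, leaving the ball that is already there. Then take the round flask out of its cork ring, set it upright and central on the three balls and push it straight down until the sprung plate is down at its stop; finish while still holding the flask pressed down there, pushing on the flask and not on the plate, and do not let go. Leave the beaker, the jar and the spoon where they are.

Things in the scene. Friction and masses are not known exactly. Their poses are not given: they have to be found in the camera images.
- cradle: the sprung cradle: dark steel foot (disc, 128 mm across, 10 mm thick, fixed to the bench) with three sleeves; above it a round aluminium plate on springs (joint carrier). Origin: centre of the foot's underside, on the bench; z up. The foot may stand at any yaw
- carrier (a joint): how far the sprung plate has been pushed straight down: 0 m = up (rest), 0.016 m = down at its stop. The springs push back (net of the plate's own weight) with about 4.5 N at 0 rising to 12.5 N at the stop, so the balls and the flask do not sink it by their weight alone. Takes no sideways motion
- carrier_top (a point): centre of the top face of the sprung plate (aluminium disc, 116 mm across, 4 mm thick; top face 49 mm above the bench at rest); z up, moves with the plate. Three wells stand on it, axes 34 mm from the centre, 120 degrees apart. When the flask sits with its bulb on the three balls, its bulb centre is 62 to 64 mm above this point
- well0 (a point): centre of the floor (the plate's top face) of the well that already holds a ball, ball0. Each well is round, 29 mm inside, its wall 5 mm high and 3.5 mm thick; a ball in it rests on the plate, centre 16 mm above this point, with up to 3.5 mm of sideways play
- well1 (a point): centre of the floor of an empty well, made like well0
- well2 (a point): centre of the floor of the other empty well, made like well0
- ball0_center (a point): centre of the white plastic ball, 32 mm across, 38 g, that is already in well0
- ball1_center (a point): centre of a white plastic ball, 32 mm across, 38 g, in one nest of the wooden tray
- ball2_center (a point): centre of the other white plastic ball, 32 mm across, 38 g, in the other nest of the wooden tray
- tray: wooden tray fixed to the bench, 150 x 60 x 10 mm, its long side along its own x; origin: centre of its underside. Two round nests (29 mm inside, wall 5 mm high above the tray's top face, 3.5 mm thick) at x = -45 and +45 mm, each with one ball at the start, ball centre 26 mm above the bench
- cork_ring: cork ring fixed to the bench, 96 mm outside, 60 mm inside, 30 mm high; the flask stands in it. Origin: centre of its underside
- flask_bulb (a point): centre of the bulb of the amber round-bottomed flask. Bulb: ball of 86 mm diameter; the flask is 146 mm tall over all, 160 to 260 g, and weighted low, so that it stands upright in the cork ring (bulb centre 61 mm above the bench). z: the flask's own axis, towards the mouth
- flask_neck (a point): point on the flask's axis, 75 mm above the bulb centre: the middle of the free neck, where to grip. Neck: 28 mm diameter, from about 41 to 95 mm above the bulb centre, then a lip 36 mm across and 8 mm high
- beaker: bystander: open glass beaker, 70 mm across, 90 mm high; origin under its centre. Leave it alone
- jar: bystander: small amber jar with black cap, 54 mm across, 85 mm high; origin under its centre. Leave it alone
- spoon: bystander: steel spoon, 180 mm long, lying on the bench beyond the cradle. Leave it alone
Mind the look-alikes: they are no part of the job. What is shaped like the part that bears flask_bulb but purple is not meant.

How it is judged:
By the outcome, as a careful person would: the job done as asked, in the order asked, and still so for the second after the job is handed in, while the arm keeps its last pose, push and grip.
It also fails if it takes over 54 s, if anything falls off the work surface, if the arm or the gripper's body presses on something with over 40 N, if the wrist force passes 120 N, or if a joint passes its speed limit or range.

## Working session

There is one attempt and no reset: what is moved stays moved. The work goes in short steps, Python scripts to look and compute and a tool call to move; the robot and the scene stay as the last step left them, time stands still between calls to the robot, and variables do not carry over. Pictures are saved under pics/ and viewed, about 8 in all and at most 12, crops included, and the job is handed in when it is done.

Besides the shell and the picture viewer there is one more tool, called by a JSON object that holds its "method" and its "body", one argument or row to a line. play_rows: Moves the arm, as the interface text tells. Its arguments: {"type":"object","properties":{"series":{"type":"array","items":{"type":"object","properties":{"tx":{"type":"number"},"ty":{"type":"number"},"tz":{"type":"number"},"wx":{"type":"number"},"wy":{"type":"number"},"wz":{"type":"number"},"fingers":{"type":"number"}}}},"grip_force":{"type":"number"}},"required":["series"]}

```bash
mkdir -p pics; ls; cat > h.py <<'E'
import numpy as np, cv2
from cell import robot, viewer, order
from scipy.spatial.transform import Rotation as R
def rot(q): return R.from_quat([q[1],q[2],q[3],q[0]]).as_matrix()
def snap(n):
    s=robot.sense(); d=viewer.snapshot(n)
    if n=="wrist":
        T=np.eye(4);T[:3,:3]=rot(s["tool_rot"]);T[:3,3]=s["position"];T=T@np.array(d["hand_eye"])
        d["Rc"],d["pc"]=T[:3,:3],T[:3,3]
    else: d["Rc"],d["pc"]=rot(d["attitude"]),np.array(d["position"])
    return d
def save(d,f,box=None,k=1):
    im=d["image"][:,:,::-1]
    if box: im=im[box[1]:box[3],box[0]:box[2]]
    cv2.imwrite("pics/"+f,cv2.resize(im,None,fx=k,fy=k,interpolation=cv2.INTER_CUBIC))
def ray(d,u,v):
    K=np.array(d["mtx"]);x=cv2.undistortPoints(np.array([[[u,v]]],float),K,np.array([d["k1"],0,0,0,0.]))[0,0]
    return d["Rc"]@np.array([x[0],-x[1],-1.])
def plane(d,u,v,z):
    r=ray(d,u,v); return d["pc"]+r*(z-d["pc"][2])/r[2]
def deep(d,u,v):
    return d["pc"]+ray(d,u,v)*d["z_map"][int(round(v)),int(round(u))]
def cross(d1,p1,d2,p2):
    a,b=ray(d1,*p1),ray(d2,*p2);A=np.stack([a,-b],1);s=np.linalg.lstsq(A,d2["pc"]-d1["pc"],rcond=None)[0]
    P,Q=d1["pc"]+a*s[0],d2["pc"]+b*s[1]; return (P+Q)/2,np.linalg.norm(P-Q)
def cloud(d):
    h,w=d["z_map"].shape;u,v=np.meshgrid(np.arange(w),np.arange(h))
    x=cv2.undistortPoints(np.stack([u,v],-1).reshape(-1,1,2).astype(float),np.array(d["mtx"]),np.array([d["k1"],0,0,0,0.]))[:,0]
    r=np.c_[x[:,0],-x[:,1],-np.ones(len(x))]@d["Rc"].T
    return (d["pc"]+r*d["z_map"].reshape(-1,1)).reshape(h,w,3)
E
python3 - <<'E'
from h import *
for n in ("scene","top"):
    d=snap(n);save(d,n+"0.png");print(n,d["pc"],d["Rc"][:,2],d["mtx"],d["k1"])
s=robot.sense();print(s)
E
```

```text
pics
scene [1.11775377 0.77901842 1.00482694] [0.40575767 0.57551663 0.7100291 ] [[486.6226307   0.        317.4380585]
 [  0.        486.6226307 202.4626375]
 [  0.          0.          1.       ]] -0.02177947550899498
top [0.35663404 0.02583785 1.17999093] [-2.26924071e-01 -4.17774781e-04  9.73912363e-01] [[494.34780346   0.         318.37089636]
 [  0.         494.34780346 201.10427261]
 [  0.           0.           1.        ]] 0.015385024880709666
{'time': 0.1, 'q': array([-1.40519285e+00,  3.26861454e-01, -1.93494019e-01,  1.05195513e+00,
       -2.57968080e-05,  1.43662792e+00]), 'joint_velocities': array([-0.00182888, -0.00098036,  0.00286622,  0.00120582, -0.00113129,
        0.00026291]), 'effort': array([-1.07737382e-03, -4.44240975e+01,  2.63037533e+01,  8.00913200e-03,
       -2.71141198e-04, -1.47720620e-06]), 'position': array([ 0.16235171, -0.52496021,  0.23058079]), 'tool_rot': array([ 0.5694226 , -0.56869055,  0.42012207, -0.41934043]), 'ft_force': array([ 0.25363127, -0.01387017, -0.27528619]), 'ft_torque': array([0.04685472, 0.00304664, 0.01123522]), 'width': 0.08550669677487614}
```

View pics/scene0.png

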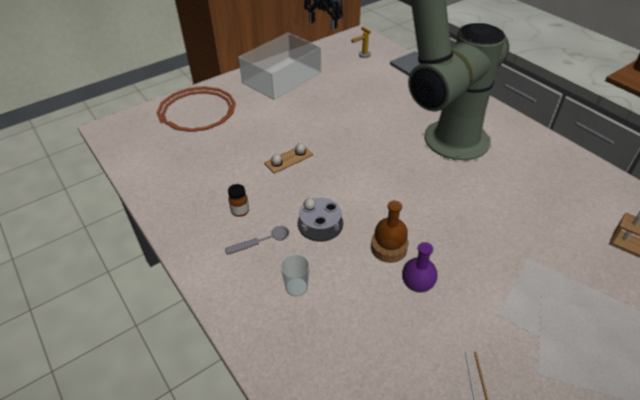

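View pics/top0.png

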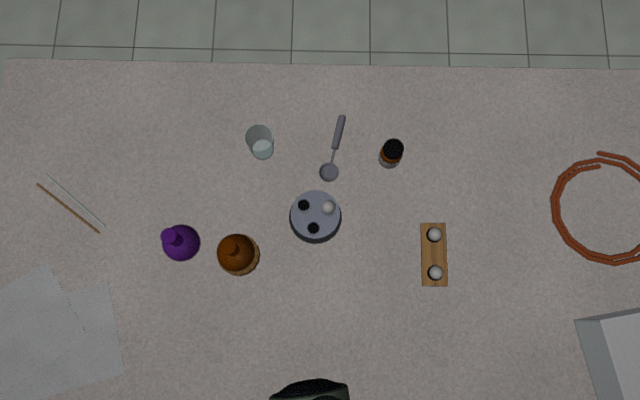

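```bash
python3 - <<'E'
from h import *
s=robot.sense();print(rot(s["tool_rot"]).round(3))
E
```

```text
[[ 0.295 -0.     0.955]
 [-0.955  0.001  0.295]
 [-0.002 -1.     0.   ]]
```

The scene view shows the cradle at (320,218) with ball0 at (309,204), the tray at (289,158) with balls at (277,160) and (300,149), and the amber flask in cork at (391,240). In the top view the cradle is at (315,215), its ball at (328,208), and its empty wells at (303,205) and (313,228). The tray balls are at (434,234) and (435,272).

There are two candidates for the flask in the top view. The amber one at (237,254) stands in the cork ring; the purple one at (180,242) is the decoy. The amber one is meant, because it matches both the colour and the cork ring.

```bash
python3 - <<'E'
from h import *
S,T=snap("scene"),snap("top")
cs,ct=cloud(S),cloud(T)
def blobs(d,box,f,amin=8):
    x0,y0,x1,y1=box;hsv=cv2.cvtColor(d["image"],cv2.COLOR_RGB2HSV)[y0:y1,x0:x1].astype(int)
    m=f(hsv[...,0],hsv[...,1],hsv[...,2]).astype(np.uint8)
    n,l,st,c=cv2.connectedComponentsWithStats(m)
    return [(c[i]+[x0,y0],st[i,4],st[i,:4].tolist()) for i in range(1,n) if st[i,4]>=amin]
white=lambda h,s,v:(s<45)&(v>125)
dark=lambda h,s,v:v<45
amb=lambda h,s,v:(h<18)&(s>150)
for n,d,c,bx in(("S",S,cs,[(262,140,316,172),(295,192,320,215)]),("T",T,ct,[(420,222,450,288),(318,198,338,218)])):
    for b in bx:
        for q in blobs(d,b,white): print(n,"white",q[0].round(1),q[1],q[2],plane(d,*q[0],.026 if b is bx[0] else .065).round(4))
for q in blobs(T,(288,188,344,244),dark): print("T dark",q,plane(T,*q[0],.049).round(4))
for q in blobs(S,(296,196,345,240),dark): print("S dark",q,plane(S,*q[0],.049).round(4))
for q in blobs(T,(215,230,265,280),amb,50): print("T amb",q,plane(T,*q[0],.061).round(4))
# cloud: plate top, flask
for n,c in(("S",cs),("T",ct)):
    m=(abs(c[...,0]-.5)<.25)&(abs(c[...,1])<.3)
    # plate
    z=c[...,2]
    P=c[m&(abs(z-.049)<.004)&(abs(c[...,1]-.03)<.08)]
    print(n,"plate",len(P),P.min(0).round(3),P.max(0).round(3),P.mean(0).round(4))
    F=c[m&(z>.125)&(z<.22)];print(n,"neck",len(F),F.min(0).round(3),F.max(0).round(3),np.median(F,0).round(3))
save(T,"c1.png",(150,180,450,300),2.6)
E
```

```text
S white [288.7 153.5] 1123 [0, 0, 54, 32] [ 0.5031 -0.2443  0.026 ]
S white [306.8 202.1] 489 [0, 0, 25, 23] [ 0.6031 -0.0012  0.065 ]
T white [447.9 250.5] 180 [24, 0, 6, 66] [ 0.5127 -0.2793  0.026 ]
T white [434.5 234. ] 46 [11, 9, 8, 7] [ 0.5512 -0.2493  0.026 ]
T white [420. 260.] 9 [0, 34, 1, 9] [ 0.4892 -0.2133  0.026 ]
T white [435.7 272.8] 47 [12, 47, 8, 8] [ 0.4603 -0.2488  0.026 ]
T white [420. 278.] 13 [0, 50, 1, 13] [ 0.4476 -0.2121  0.026 ]
T white [424.1 286.9] 11 [0, 64, 10, 2] [ 0.4274 -0.2209  0.026 ]
T white [436.5 287. ] 12 [11, 65, 12, 1] [ 0.4278 -0.2495  0.026 ]
T white [336.1 199.2] 10 [16, 0, 4, 4] [ 0.6218 -0.0147  0.065 ]
T white [326.9 206.5] 45 [5, 5, 8, 8] [0.604  0.0065 0.065 ]
T dark (array([303.13483146, 204.61797753]), np.int32(89), [10, 12, 11, 10]) [0.611  0.0619 0.049 ]
T dark (array([315.75384615, 234.87179487]), np.int32(195), [2, 26, 51, 29]) [0.5399 0.0309 0.049 ]
T dark (array([312.86813187, 227.56043956]), np.int32(91), [20, 35, 11, 10]) [0.5569 0.0379 0.049 ]
S dark (array([330.5, 206.5]), np.int32(28), [31, 9, 8, 4]) [0.552  0.0384 0.049 ]
S dark (array([319.77142857, 220.37142857]), np.int32(35), [20, 22, 9, 6]) [0.6061 0.0624 0.049 ]
S dark (array([308.47058824, 236.64705882]), np.int32(17), [6, 37, 15, 7]) [0.6634 0.0911 0.049 ]
T amb (array([235.59820628, 252.5955157 ]), np.int32(1115), [2, 5, 39, 39]) [0.4939 0.2116 0.061 ]
S plate 830 [ 0.53  -0.017  0.045] [0.646 0.095 0.053] [0.5897 0.0443 0.0489]
S neck 224 [0.475 0.197 0.126] [0.512 0.235 0.169] [0.499 0.221 0.161]
T plate 1522 [ 0.532 -0.023  0.045] [0.648 0.09  0.053] [0.5868 0.0359 0.0491]
T neck 246 [0.478 0.194 0.126] [0.512 0.228 0.169] [0.493 0.21  0.163]
```

View pics/c1.png

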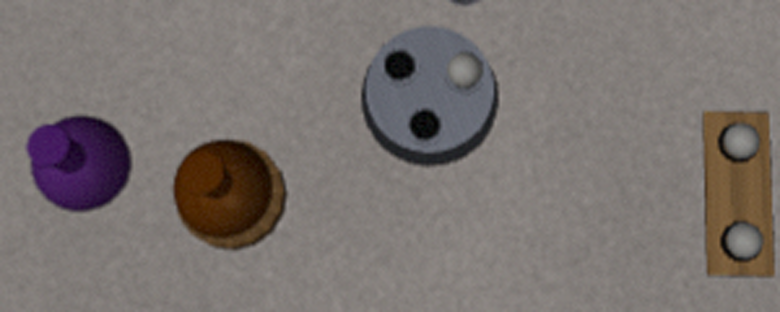

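The crop confirms it: the amber flask sits in the cork ring, and the purple one stands bare on the bench. Next I go above the tray for a close look.

```bash
cat > to.py <<'E'
# usage: to.py x y z jawdeg ... : tool-frame shift (cm) and turn (deg) to a tool-down pose
import sys
from h import *
s=robot.sense();M=rot(s["tool_rot"]);p=s["position"]
print("t %.2f p"%s["time"],p.round(4),"w %.4f"%s["width"],"F",s["ft_force"].round(1),"jaw %.1f"%np.degrees(np.arctan2(M[1,0],M[0,0])),"q6 %.2f"%s["q"][5])
a=list(map(float,sys.argv[1:]))
for i in range(0,len(a),4):
    x,y,z,j=a[i:i+4];j=np.radians(j);X=np.array([np.cos(j),np.sin(j),0]);Y=np.array([0,0,-1.]);G=np.stack([X,Y,np.cross(X,Y)],1)
    print("shift",(M.T@(np.array([x,y,z])-p)*100).round(2),"turn",np.degrees(R.from_matrix(M.T@G).as_rotvec()).round(1));p=np.array([x,y,z]);M=G
E
python3 to.py .47 -.25 .2 -73; python3 -c "
from h import *
print(np.array(viewer.snapshot('wrist')['hand_eye']).round(3))"
```

```text
t 0.20 p [ 0.1624 -0.5251  0.2308] w 0.0854 F [ 0.5 -0.4  0.6] jaw -72.8 q6 1.44
shift [-17.2    3.1   37.52] turn [-0.   0.2 -0.1]
[[ 1.     0.    -0.001  0.001]
 [-0.001  0.299 -0.954 -0.142]
 [-0.     0.954  0.299  0.077]
 [ 0.     0.     0.     1.   ]]
```

{"method": "play_rows", "body": {
  "series": [
    {"tx": -2.5, "ty": 0.4, "tz": 5.4},
    {"tx": -2.5, "ty": 0.4, "tz": 5.4},
    {"tx": -2.5, "ty": 0.4, "tz": 5.4},
    {"tx": -2.5, "ty": 0.4, "tz": 5.4},
    {"tx": -2.5, "ty": 0.4, "tz": 5.4}
  ]
}}

```text
invalid input at $.series[0]: expected keys tx, ty, tz, wx, wy, wz, fingers
```

```bash
python3 to.py .47 -.25 .2 -73
```

```text
t 0.25 p [ 0.1624 -0.5252  0.2309] w 0.0852 F [-0.8 -0.8  0.2] jaw -72.8 q6 1.44
shift [-17.21   3.11  37.52] turn [-0.   0.2 -0. ]
```

{"method": "play_rows", "body": {
  "series": [
    {"tx": -2.5, "ty": 0.4, "tz": 5.4, "wx": 0, "wy": 0, "wz": 0, "fingers": 1},
    {"tx": -2.5, "ty": 0.4, "tz": 5.4, "wx": 0, "wy": 0, "wz": 0, "fingers": 1},
    {"tx": -2.5, "ty": 0.4, "tz": 5.4, "wx": 0, "wy": 0, "wz": 0, "fingers": 1},
    {"tx": -2.5, "ty": 0.4, "tz": 5.4, "wx": 0, "wy": 0, "wz": 0, "fingers": 1},
    {"tx": -2.5, "ty": 0.4, "tz": 5.4, "wx": 0, "wy": 0, "wz": 0, "fingers": 1}
  ]
}}

```text
time: 0.88
position: [0.3875, -0.3254, 0.2102]
tool_rot: [-0.567, 0.567, -0.422, 0.423]
ft_force: [0.9, -1.6, -0.4]
width: 0.0855
```

```bash
python3 to.py .47 -.25 .2 -73
```

```text
t 0.88 p [ 0.3875 -0.3254  0.2102] w 0.0855 F [ 0.9 -1.6 -0.4] jaw -73.4 q6 2.01
shift [-4.87  1.01 10.06] turn [-0.  -0.4  0.1]
```

{"method": "play_rows", "body": {
  "series": [
    {"tx": -2.4, "ty": 0.5, "tz": 5.0, "wx": 0, "wy": 0, "wz": 0, "fingers": 1},
    {"tx": -2.4, "ty": 0.5, "tz": 5.0, "wx": 0, "wy": 0, "wz": 0, "fingers": 1},
    {"tx": 0, "ty": 0, "tz": 0, "wx": 0, "wy": 0, "wz": 0, "fingers": 1}
  ]
}}

```text
time: 1.25
position: [0.4743, -0.2451, 0.1996]
tool_rot: [-0.568, 0.568, -0.42, 0.422]
ft_force: [0.7, -0.9, -0.4]
width: 0.0853
```

```bash
python3 to.py .458 -.249 .1 -73; python3 - <<'E'
from h import *
d=snap("wrist");save(d,"w1.png");np.save("w1.npy",d,allow_pickle=True)
c=cloud(d);z=c[...,2]
for lo,hi in((.033,.045),):
    m=((z>lo)&(z<hi)&(c[...,1]<-.15)).astype(np.uint8)
    n,l,st,ce=cv2.connectedComponentsWithStats(m)
    for i in range(1,n):
        if st[i,4]>30:
            P=c[l==i];A=np.c_[2*P,np.ones(len(P))];s=np.linalg.lstsq(A,(P**2).sum(1),rcond=None)[0]
            print(ce[i].round(1),st[i,4],P.mean(0).round(4),P[:,2].max(),"sphere",s[:3].round(4),np.sqrt(s[3]+s[:3]@s[:3]).round(4))
E
```

```text
t 1.25 p [ 0.4743 -0.2451  0.1996] w 0.0853 F [ 0.7 -0.9 -0.4] jaw -73.0 q6 2.23
shift [-0.13  9.95 -1.69] turn [-0.1 -0.   0.2]
[342.8 107. ] 710 [ 0.5506 -0.2484  0.0378] 0.04250656199567776 sphere [ 0.5505 -0.249   0.0261] 0.0155
[314.8 193.3] 549 [ 0.4625 -0.2478  0.0376] 0.04302906902420184 sphere [ 0.4612 -0.2482  0.0261] 0.0152
[607.9 345.8] 408 [ 0.379  -0.6586  0.0389] 0.044943109578942264 sphere [ 0.4024 -0.6543  0.0321] 0.0362
[634.8 397.6] 37 [ 0.3097 -0.7562  0.0374] 0.044286851841985775 sphere [ 0.3087 -0.7536  0.038 ] 0.0055
```

View pics/w1.png

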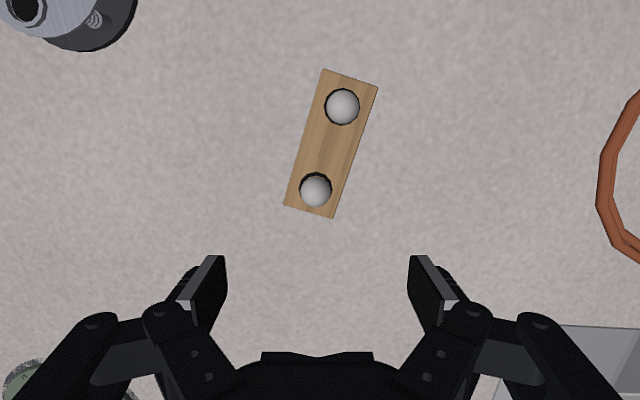

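The two tray balls are at (343,107) and (315,190). The sphere fits put their centres at z 26 mm and 90 mm apart, which matches the text. I'll grasp the nearer one.

```bash
python3 to.py .4612 -.2482 .1 -73 .4612 -.2482 .018 -73
```

```text
t 1.30 p [ 0.4732 -0.2463  0.1997] w 0.0853 F [ 0.1 -0.4  0.3] jaw -73.2 q6 2.23
shift [-0.2   9.97 -1.21] turn [-0.  -0.2  0.2]
shift [0.  8.2 0. ] turn [0. 0. 0.]
```

{"method": "play_rows", "body": {
  "series": [
    {"tx": -0.1, "ty": 5.0, "tz": -1.3, "wx": 0, "wy": 0, "wz": 0, "fingers": 0.8},
    {"tx": 0, "ty": 5.0, "tz": 0, "wx": 0, "wy": 0, "wz": 0, "fingers": 0.8},
    {"tx": 0, "ty": 4.0, "tz": 0, "wx": 0, "wy": 0, "wz": 0, "fingers": 0.7},
    {"tx": 0, "ty": 0, "tz": 0, "wx": 0, "wy": 0, "wz": 0, "fingers": 0.7}
  ],
  "grip_force": 30
}}

```text
time: 1.8
position: [0.4586, -0.2547, 0.0582]
tool_rot: [-0.565, 0.568, -0.421, 0.425]
ft_force: [0.8, -0.3, 0.4]
width: 0.0594
```

```bash
python3 to.py .4612 -.2482 .018 -73
```

```text
t 1.80 p [ 0.4586 -0.2547  0.0582] w 0.0594 F [ 0.8 -0.3  0.4] jaw -73.5 q6 2.21
shift [-0.58  4.02  0.42] turn [-0.1 -0.5  0.4]
```

{"method": "play_rows", "body": {
  "series": [
    {"tx": -0.5, "ty": 0.5, "tz": 0.4, "wx": 0, "wy": -0.5, "wz": 0.4, "fingers": 0.65},
    {"tx": 0, "ty": 2.0, "tz": 0, "wx": 0, "wy": 0, "wz": 0, "fingers": 0.65},
    {"tx": 0, "ty": 1.2, "tz": 0, "wx": 0, "wy": 0, "wz": 0, "fingers": 0.65},
    {"tx": 0, "ty": 0, "tz": 0, "wx": 0, "wy": 0, "wz": 0, "fingers": 0.65}
  ]
}}

```text
time: 2.3
position: [0.4644, -0.2525, 0.026]
tool_rot: [0.568, -0.568, 0.418, -0.424]
ft_force: [0.2, -0.3, 0.6]
width: 0.0558
```

```bash
python3 to.py .4612 -.2482 .018 -73
```

```text
t 2.30 p [ 0.4644 -0.2525  0.026 ] w 0.0558 F [ 0.2 -0.3  0.6] jaw -73.1 q6 2.21
shift [-0.51  0.79 -0.19] turn [-0.4 -0.1  0.4]
```

{"method": "play_rows", "body": {
  "series": [
    {"tx": -0.5, "ty": 0.0, "tz": -0.2, "wx": -0.4, "wy": 0, "wz": 0.4, "fingers": 0.65},
    {"tx": 0, "ty": 0.8, "tz": 0, "wx": 0, "wy": 0, "wz": 0, "fingers": 0.65},
    {"tx": 0, "ty": 0, "tz": 0, "wx": 0, "wy": 0, "wz": 0, "fingers": 0.65}
  ]
}}

```text
time: 2.68
position: [0.462, -0.2487, 0.0194]
tool_rot: [-0.568, 0.568, -0.42, 0.422]
ft_force: [-0.2, -0.1, 0.1]
width: 0.0558
```

```bash
python3 to.py .4612 -.2482 .018 -73
```

```text
t 2.67 p [ 0.462  -0.2487  0.0194] w 0.0558 F [-0.2 -0.1  0.1] jaw -73.1 q6 2.21
shift [-0.07  0.14 -0.06] turn [-0.1 -0.1  0.1]
```

{"method": "play_rows", "body": {
  "series": [
    {"tx": 0, "ty": 0.1, "tz": 0, "wx": 0, "wy": 0, "wz": 0, "fingers": 0.25},
    {"tx": 0, "ty": 0, "tz": 0, "wx": 0, "wy": 0, "wz": 0, "fingers": 0.25},
    {"tx": 0, "ty": 0, "tz": 0, "wx": 0, "wy": 0, "wz": 0, "fingers": 0.25},
    {"tx": 0, "ty": 0, "tz": 0, "wx": 0, "wy": 0, "wz": 0, "fingers": 0.25}
  ]
}}

```text
time: 3.18
position: [0.4621, -0.2486, 0.0185]
tool_rot: [-0.568, 0.568, -0.42, 0.422]
ft_force: [0.3, 0.0, 0.6]
width: 0.0297
```

{"method": "play_rows", "body": {
  "series": [
    {"tx": 0, "ty": -1.5, "tz": 0, "wx": 0, "wy": 0, "wz": 0, "fingers": 0.25},
    {"tx": 0, "ty": -5.0, "tz": 0, "wx": 0, "wy": 0, "wz": 0, "fingers": 0.25},
    {"tx": 0, "ty": -5.0, "tz": 0, "wx": 0, "wy": 0, "wz": 0, "fingers": 0.25},
    {"tx": 0, "ty": 0, "tz": 0, "wx": 0, "wy": 0, "wz": 0, "fingers": 0.25}
  ]
}}

```text
time: 3.68
position: [0.4621, -0.2487, 0.1393]
tool_rot: [-0.568, 0.568, -0.42, 0.422]
ft_force: [-0.2, -0.0, -1.0]
width: 0.0298
```

```bash
python3 to.py .557 .037 .15 -73; python3 - <<'E'
from h import *
d=snap("wrist");c=cloud(d);z=c[...,2]
# plate from this view
m=(abs(z-.049)<.003)&(c[...,0]>.5)&(c[...,1]>-.03)
print(m.sum(),c[m].min(0).round(3),c[m].max(0).round(3))
save(d,"w2.png")
E
```

```text
t 3.67 p [ 0.4621 -0.2487  0.1393] w 0.0298 F [-0.2 -0.  -1. ] jaw -73.1 q6 2.21
shift [-24.57  -1.11  17.4 ] turn [-0.1 -0.1  0.1]Traceback (most recent call last):
  File "<stdin>", line 5, in <module>
    return umr_minimum(a, axis, None, out, keepdims, initial, where)
ValueError: zero-size array to reduction operation minimum which has no identity
```

{"method": "play_rows", "body": {
  "series": [
    {"tx": -4.8, "ty": -1.0, "tz": 2.5, "wx": 0, "wy": 0, "wz": 0, "fingers": 0.25},
    {"tx": -4.8, "ty": -1.0, "tz": 2.5, "wx": 0, "wy": 0, "wz": 0, "fingers": 0.25},
    {"tx": -4.8, "ty": -1.0, "tz": 2.5, "wx": 0, "wy": 0, "wz": 0, "fingers": 0.25},
    {"tx": -4.8, "ty": -1.0, "tz": 2.5, "wx": 0, "wy": 0, "wz": 0, "fingers": 0.25},
    {"tx": -4.8, "ty": -1.0, "tz": 2.5, "wx": 0, "wy": 0, "wz": 0, "fingers": 0.25}
  ]
}}

```text
time: 4.35
position: [0.5091, 0.0223, 0.184]
tool_rot: [-0.565, 0.567, -0.426, 0.421]
ft_force: [1.1, 0.3, 0.1]
width: 0.0296
```

{"method": "play_rows", "body": {
  "series": [
    {"tx": 0, "ty": 0, "tz": 0, "wx": 0, "wy": 0, "wz": 0, "fingers": 0.25}
  ]
}}

```text
time: 4.47
position: [0.509, 0.0256, 0.1837]
tool_rot: [-0.566, 0.568, -0.425, 0.419]
ft_force: [0.5, -1.3, 0.1]
width: 0.0299
```

```bash
python3 to.py .557 .037 .15 -73; python3 - <<'E'
from h import *
d=snap("wrist");c=cloud(d);z=c[...,2]
m=(abs(z-.049)<.003)&(c[...,0]>.5)&(c[...,1]>-.04)&(c[...,1]<.12)
print(m.sum(),c[m].min(0).round(3),c[m].max(0).round(3))
hsv=cv2.cvtColor(d["image"],cv2.COLOR_RGB2HSV)
dk=((hsv[...,2]<40)).astype(np.uint8);n,l,st,ce=cv2.connectedComponentsWithStats(dk)
for i in range(1,n):
    if 100<st[i,4]<6000: print("dark",ce[i].round(1),st[i].tolist(),plane(d,*ce[i],.049).round(4))
save(d,"w2.png")
E
```

```text
t 4.47 p [0.509  0.0256 0.1837] w 0.0299 F [ 0.5 -1.3  0.1] jaw -73.3 q6 2.75
shift [0.3  3.33 4.95] turn [ 0.4 -0.3 -0.3]
12435 [ 0.532 -0.023  0.046] [0.647 0.092 0.052]
dark [308.5  62.5] [293, 45, 32, 36, 907] [0.6092 0.0625 0.049 ]
dark [317.6 134.4] [303, 119, 30, 31, 732] [0.5556 0.0387 0.049 ]
dark [561.3 209.9] [552, 198, 32, 32, 215] [ 0.5558 -0.2051  0.049 ]
dark [281.4 279.5] [275, 244, 12, 83, 471] [0.4064 0.0322 0.049 ]
dark [352.3 277.9] [348, 244, 12, 79, 444] [ 0.4289 -0.0361  0.049 ]
dark [529.  282.1] [513, 268, 32, 29, 324] [ 0.4756 -0.2136  0.049 ]
dark [448.2 363.9] [421, 335, 47, 53, 1015] [ 0.3532 -0.1773  0.049 ]
dark [434.  376.7] [412, 352, 46, 48, 150] [ 0.3309 -0.1695  0.049 ]
```

View pics/w2.png

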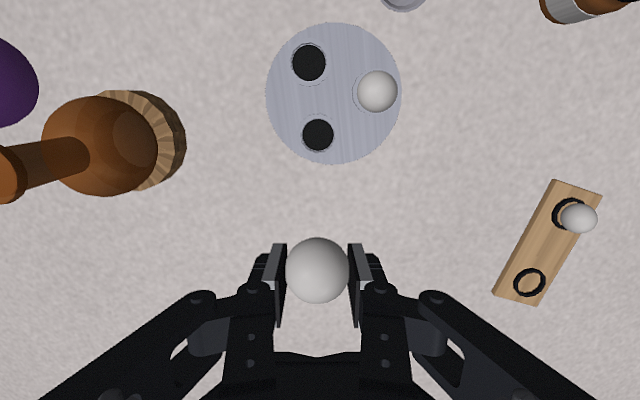

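The ball is held between the pads at (317,270). The empty wells are at (308,62) and (318,134), ball0 is at (377,91), and the second tray ball is still in its nest at (578,218), apparently shifted only by parallax. Next I measure where the held ball sits relative to the TCP.

```bash
python3 - <<'E'
from h import *
d=snap("wrist");c=cloud(d);s=robot.sense();M=rot(s["tool_rot"]);t=(c-s["position"])@M
hsv=cv2.cvtColor(d["image"],cv2.COLOR_RGB2HSV)
m=np.zeros((400,640),bool);m[238:304,290:346]=1
m&=(hsv[...,2]>90)&(d["z_map"]<.24)&(d["z_map"]>0);P=t[m]
s=np.linalg.lstsq(np.c_[2*P,np.ones(len(P))],(P**2).sum(1),rcond=None)[0]
print(len(P),"ball in tool",s[:3].round(4),np.sqrt(s[3]+s[:3]@s[:3]).round(4))
E
python3 to.py .5556 .0387 .10 -73
```

```text
3049 ball in tool [-0.0007 -0.0073 -0.0006] 0.0156
t 4.58 p [0.5082 0.0228 0.183 ] w 0.0297 F [-0.5  1.  -0.7] jaw -73.6 q6 2.75
shift [-0.15  8.26  5.07] turn [ 0.5 -0.6 -0.2]
```

{"method": "play_rows", "body": {
  "series": [
    {"tx": 0, "ty": 2.0, "tz": 2.6, "wx": 0.5, "wy": -0.5, "wz": -0.2, "fingers": 0.25},
    {"tx": 0, "ty": 3.0, "tz": 2.6, "wx": 0, "wy": 0, "wz": 0, "fingers": 0.25},
    {"tx": 0, "ty": 3.0, "tz": 0, "wx": 0, "wy": 0, "wz": 0, "fingers": 0.25},
    {"tx": 0, "ty": 0, "tz": 0, "wx": 0, "wy": 0, "wz": 0, "fingers": 0.25}
  ]
}}

```text
time: 5.08
position: [0.5568, 0.0314, 0.0981]
tool_rot: [-0.565, 0.568, -0.425, 0.422]
ft_force: [0.6, -0.3, 0.5]
width: 0.0298
```

```bash
python3 to.py .5556 .0387 .058 -73
```

```text
t 5.08 p [0.5568 0.0314 0.0981] w 0.0298 F [ 0.6 -0.3  0.5] jaw -73.6 q6 2.78
shift [-0.73  4.01  0.11] turn [ 0.3 -0.6 -0. ]
```

{"method": "play_rows", "body": {
  "series": [
    {"tx": -0.7, "ty": 0.5, "tz": 0.1, "wx": 0.3, "wy": -0.5, "wz": 0, "fingers": 0.25},
    {"tx": 0, "ty": 1.5, "tz": 0, "wx": 0, "wy": 0, "wz": 0, "fingers": 0.25},
    {"tx": 0, "ty": 0, "tz": 0, "wx": 0, "wy": 0, "wz": 0, "fingers": 0.25}
  ]
}}

```text
time: 5.45
position: [0.5562, 0.0369, 0.0788]
tool_rot: [0.568, -0.567, 0.421, -0.422]
ft_force: [0.6, 0.0, 0.0]
width: 0.03
```

```bash
python3 to.py .5556 .0387 .058 -73
```

```text
t 5.45 p [0.5562 0.0369 0.0788] w 0.0300 F [0.6 0.  0. ] jaw -73.2 q6 2.78
shift [-0.19  2.08 -0.01] turn [-0.1 -0.2  0. ]
```

{"method": "play_rows", "body": {
  "series": [
    {"tx": -0.2, "ty": 1.0, "tz": 0, "wx": 0, "wy": 0, "wz": 0, "fingers": 0.25},
    {"tx": 0, "ty": 1.0, "tz": 0, "wx": 0, "wy": 0, "wz": 0, "fingers": 0.25},
    {"tx": 0, "ty": 0, "tz": 0, "wx": 0, "wy": 0, "wz": 0, "fingers": 0.25}
  ]
}}

```text
time: 5.82
position: [0.5562, 0.0391, 0.0583]
tool_rot: [0.569, -0.567, 0.42, -0.423]
ft_force: [-0.4, 0.4, -0.7]
width: 0.0303
```

```bash
python3 to.py .5556 .0387 .058 -73
```

```text
t 5.83 p [0.5562 0.0391 0.0583] w 0.0303 F [-0.4  0.4 -0.7] jaw -73.2 q6 2.79
shift [ 0.02  0.03 -0.07] turn [-0.2 -0.2  0.1]
```

Centred within 1 mm and no contact load. Now release and lift, then move back over ball 2 in the tray.

{"method": "play_rows", "body": {
  "series": [
    {"tx": 0, "ty": 0, "tz": 0, "wx": 0, "wy": 0, "wz": 0, "fingers": 0.5},
    {"tx": 0, "ty": 0, "tz": 0, "wx": 0, "wy": 0, "wz": 0, "fingers": 0.5},
    {"tx": 0, "ty": 0, "tz": 0, "wx": 0, "wy": 0, "wz": 0, "fingers": 0.5},
    {"tx": 0, "ty": -3, "tz": 0, "wx": 0, "wy": 0, "wz": 0, "fingers": 0.5},
    {"tx": 0, "ty": -6, "tz": 0, "wx": 0, "wy": 0, "wz": 0, "fingers": 0.5}
  ]
}}

```text
time: 6.45
position: [0.5528, 0.0392, 0.1464]
tool_rot: [-0.567, 0.568, -0.423, 0.42]
ft_force: [0.8, -0.0, 0.0]
width: 0.0425
```

```bash
python3 to.py .5505 -.249 .1 -73; python3 - <<'E'
from h import *
d=snap("wrist");c=cloud(d);z=c[...,2]
save(d,"w3.png")
m=((z>.070)&(z<.09)&(c[...,0]>.5)&(abs(c[...,1]-.03)<.08)).astype(np.uint8)
n,l,st,ce=cv2.connectedComponentsWithStats(m)
for i in range(1,n):
    if st[i,4]>30: print(ce[i].round(1),st[i,4],c[l==i].mean(0).round(4),c[l==i][:,2].max().round(4))
E
```

```text
t 6.45 p [0.5528 0.0392 0.1464] w 0.0425 F [ 0.8 -0.   0. ] jaw -73.2 q6 2.79
shift [27.53  4.62 -8.53] turn [ 0.2 -0.2 -0.1]
[384.2 158.4] 1345 [0.6038 0.0059 0.0761] 0.0811
[318.2 206.2] 1184 [0.5577 0.039  0.0761] 0.0818
```

Ball placed: its top is at 81 mm, the same as ball0's. Going for the second ball.

{"method": "play_rows", "body": {
  "series": [
    {"tx": 5.5, "ty": 0.0, "tz": -1.7, "wx": 0, "wy": 0, "wz": 0, "fingers": 0.65},
    {"tx": 5.5, "ty": 0, "tz": -1.7, "wx": 0, "wy": 0, "wz": 0, "fingers": 0.65},
    {"tx": 5.5, "ty": 0, "tz": -1.7, "wx": 0, "wy": 0, "wz": 0, "fingers": 0.65},
    {"tx": 5.5, "ty": 0, "tz": -1.7, "wx": 0, "wy": 0, "wz": 0, "fingers": 0.65},
    {"tx": 5.5, "ty": 0, "tz": -1.7, "wx": 0, "wy": 0, "wz": 0, "fingers": 0.65}
  ]
}}

```text
time: 7.12
position: [0.5617, -0.2532, 0.1615]
tool_rot: [0.574, -0.566, 0.412, -0.425]
ft_force: [0.5, 1.4, 0.2]
width: 0.0555
```

{"method": "play_rows", "body": {
  "series": [
    {"tx": 0, "ty": 2.0, "tz": 0, "wx": 0, "wy": 0, "wz": 0, "fingers": 0.65},
    {"tx": 0, "ty": 0, "tz": 0, "wx": 0, "wy": 0, "wz": 0, "fingers": 0.65}
  ]
}}

```text
time: 7.38
position: [0.5621, -0.259, 0.1415]
tool_rot: [0.572, -0.565, 0.413, -0.428]
ft_force: [0.3, 0.2, -0.4]
width: 0.0554
```

```bash
python3 to.py .5505 -.249 .06 -73; python3 - <<'E'
from h import *
d=snap("wrist");c=cloud(d);z=c[...,2];save(d,"w4.png")
m=((z>.033)&(z<.045)&(abs(c[...,0]-.55)<.04)&(abs(c[...,1]+.25)<.04)).astype(np.uint8)
P=c[m>0];print(len(P),P.mean(0).round(4),P.max(0).round(4),P.min(0).round(4))
s=np.linalg.lstsq(np.c_[2*P,np.ones(len(P))],(P**2).sum(1),rcond=None)[0];print(s[:3].round(4))
E
```

```text
t 7.38 p [ 0.5621 -0.259   0.1415] w 0.0554 F [ 0.3  0.2 -0.4] jaw -73.0 q6 2.29
shift [-1.39  8.11 -0.99] turn [-1.2 -0.   0.7]
800 [ 0.5527 -0.2484  0.0376] [ 0.5653 -0.2347  0.0422] [ 0.5378 -0.2623  0.033 ]
[ 0.5511 -0.2486  0.0259]
```

{"method": "play_rows", "body": {
  "series": [
    {"tx": -1.3, "ty": 2, "tz": -1.0, "wx": -1.2, "wy": 0, "wz": 0.7, "fingers": 0.65},
    {"tx": 0, "ty": 3.0, "tz": 0, "wx": 0, "wy": 0, "wz": 0, "fingers": 0.65},
    {"tx": 0, "ty": 3.0, "tz": 0, "wx": 0, "wy": 0, "wz": 0, "fingers": 0.65},
    {"tx": 0, "ty": 0, "tz": 0, "wx": 0, "wy": 0, "wz": 0, "fingers": 0.65}
  ]
}}

```text
time: 7.92
position: [0.5538, -0.2484, 0.0657]
tool_rot: [0.57, -0.569, 0.416, -0.422]
ft_force: [-0.2, 0.3, 0.3]
width: 0.0555
```

```bash
python3 to.py .551 -.2487 .018 -73
```

```text
t 7.92 p [ 0.5538 -0.2484  0.0657] w 0.0555 F [-0.2  0.3  0.3] jaw -72.7 q6 2.30
shift [-0.09  4.77 -0.3 ] turn [-0.3  0.3  0.4]
```

{"method": "play_rows", "body": {
  "series": [
    {"tx": -0.1, "ty": 1.5, "tz": -0.3, "wx": -0.3, "wy": 0.3, "wz": 0.4, "fingers": 0.65},
    {"tx": 0, "ty": 1.6, "tz": 0, "wx": 0, "wy": 0, "wz": 0, "fingers": 0.65},
    {"tx": 0, "ty": 1.0, "tz": 0, "wx": 0, "wy": 0, "wz": 0, "fingers": 0.65},
    {"tx": 0, "ty": 0, "tz": 0, "wx": 0, "wy": 0, "wz": 0, "fingers": 0.65}
  ]
}}

```text
time: 8.43
position: [0.5532, -0.2489, 0.0257]
tool_rot: [0.569, -0.568, 0.418, -0.422]
ft_force: [-0.3, 0.6, 0.4]
width: 0.0553
```

```bash
python3 to.py .551 -.2487 .018 -73
```

```text
t 8.43 p [ 0.5532 -0.2489  0.0257] w 0.0553 F [-0.3  0.6  0.4] jaw -72.9 q6 2.30
shift [-0.09  0.77 -0.21] turn [-0.2  0.1  0.2]
```

{"method": "play_rows", "body": {
  "series": [
    {"tx": -0.1, "ty": 0.8, "tz": -0.25, "wx": -0.2, "wy": 0, "wz": 0.2, "fingers": 0.65},
    {"tx": 0, "ty": 0, "tz": 0, "wx": 0, "wy": 0, "wz": 0, "fingers": 0.25},
    {"tx": 0, "ty": 0, "tz": 0, "wx": 0, "wy": 0, "wz": 0, "fingers": 0.25},
    {"tx": 0, "ty": 0, "tz": 0, "wx": 0, "wy": 0, "wz": 0, "fingers": 0.25},
    {"tx": 0, "ty": 0, "tz": 0, "wx": 0, "wy": 0, "wz": 0, "fingers": 0.25}
  ]
}}

```text
time: 9.05
position: [0.5512, -0.2493, 0.0183]
tool_rot: [0.569, -0.569, 0.42, -0.421]
ft_force: [0.8, 0.3, -0.1]
width: 0.0299
```

{"method": "play_rows", "body": {
  "series": [
    {"tx": 0, "ty": -1.5, "tz": 0, "wx": 0, "wy": 0, "wz": 0, "fingers": 0.25},
    {"tx": 0, "ty": -5.0, "tz": 0, "wx": 0, "wy": 0, "wz": 0, "fingers": 0.25},
    {"tx": 0, "ty": -5.0, "tz": 0, "wx": 0, "wy": 0, "wz": 0, "fingers": 0.25},
    {"tx": 0, "ty": -3.0, "tz": 0, "wx": 0, "wy": 0, "wz": 0, "fingers": 0.25}
  ]
}}

```text
time: 9.55
position: [0.5492, -0.2482, 0.1676]
tool_rot: [-0.569, 0.569, -0.421, 0.419]
ft_force: [0.5, 0.2, -0.9]
width: 0.0299
```

```bash
python3 to.py .59 .0 .16 -73
```

```text
t 9.55 p [ 0.5492 -0.2482  0.1676] w 0.0299 F [ 0.5  0.2 -0.9] jaw -72.9 q6 2.30
shift [-22.52   0.79  11.18] turn [ 0.1  0.1 -0.1]
```

{"method": "play_rows", "body": {
  "series": [
    {"tx": -5.4, "ty": 0, "tz": 2.9, "wx": 0, "wy": 0, "wz": 0, "fingers": 0.25},
    {"tx": -5.4, "ty": 0, "tz": 2.9, "wx": 0, "wy": 0, "wz": 0, "fingers": 0.25},
    {"tx": -5.4, "ty": 0, "tz": 2.9, "wx": 0, "wy": 0, "wz": 0, "fingers": 0.25},
    {"tx": -5.4, "ty": 0, "tz": 2.9, "wx": 0, "wy": 0, "wz": 0, "fingers": 0.25},
    {"tx": -5.4, "ty": 0, "tz": 2.9, "wx": 0, "wy": 0, "wz": 0, "fingers": 0.25}
  ]
}}

```text
time: 10.18
position: [0.6151, 0.0529, 0.1785]
tool_rot: [0.568, -0.565, 0.418, -0.428]
ft_force: [0.1, -0.6, -0.2]
width: 0.0298
```

{"method": "play_rows", "body": {
  "series": [
    {"tx": 0, "ty": 0, "tz": 0, "wx": 0, "wy": -10, "wz": 0, "fingers": 0.25},
    {"tx": 0, "ty": 0, "tz": 0, "wx": 0, "wy": -10, "wz": 0, "fingers": 0.25},
    {"tx": 0, "ty": 0, "tz": 0, "wx": 0, "wy": -10, "wz": 0, "fingers": 0.25},
    {"tx": 0, "ty": 0, "tz": 0, "wx": 0, "wy": -10, "wz": 0, "fingers": 0.25},
    {"tx": 0, "ty": 0, "tz": 0, "wx": 0, "wy": 0, "wz": 0, "fingers": 0.25}
  ]
}}

```text
time: 10.8
position: [0.6157, 0.0601, 0.1842]
tool_rot: [0.681, -0.68, 0.187, -0.2]
ft_force: [-1.1, -0.4, 0.5]
width: 0.0301
```

```bash
python3 to.py .6092 .0625 .1 -33; python3 - <<'E'
from h import *
d=snap("wrist");c=cloud(d);s=robot.sense();M=rot(s["tool_rot"]);t=(c-s["position"])@M
hsv=cv2.cvtColor(d["image"],cv2.COLOR_RGB2HSV);save(d,"w5.png")
m=np.zeros((400,640),bool);m[238:304,290:346]=1
m&=(hsv[...,2]>90)&(d["z_map"]<.24)&(d["z_map"]>0);P=t[m]
s=np.linalg.lstsq(np.c_[2*P,np.ones(len(P))],(P**2).sum(1),rcond=None)[0]
print(len(P),"ball in tool",s[:3].round(4),np.sqrt(s[3]+s[:3]@s[:3]).round(4))
z=c[...,2]
m=(abs(z-.049)<.003)&(c[...,0]>.5)&(c[...,1]>-.04)&(c[...,1]<.12)
print(m.sum(),c[m].min(0).round(3),c[m].max(0).round(3))
dk=((hsv[...,2]<40)).astype(np.uint8);n,l,st,ce=cv2.connectedComponentsWithStats(dk)
for i in range(1,n):
    p=plane(d,*ce[i],.049)
    if 100<st[i,4]<6000 and np.hypot(p[0]-.59,p[1]-.036)<.06: print("dark",ce[i].round(1),st[i].tolist(),p.round(4))
m=((z>.070)&(z<.09)&(c[...,0]>.5)&(abs(c[...,1]-.03)<.08)).astype(np.uint8)
n,l,st,ce=cv2.connectedComponentsWithStats(m)
for i in range(1,n):
    if st[i,4]>30: print("ball",ce[i].round(1),st[i,4],c[l==i].mean(0).round(4),c[l==i][:,2].max().round(4))
E
```

```text
t 10.80 p [0.6157 0.0601 0.1842] w 0.0301 F [-1.1 -0.4  0.5] jaw -31.8 q6 2.10
shift [-0.84  8.41 -0.2 ] turn [-0.4  1.2  1. ]
3183 ball in tool [ 0.0006 -0.0076 -0.0006] 0.0156
6452 [ 0.533 -0.009  0.046] [0.647 0.094 0.052]
dark [305.6 190.4] [292, 177, 28, 28, 610] [0.6092 0.0626 0.049 ]
dark [260.9 260.6] [253, 254, 16, 14, 126] [0.5333 0.0253 0.049 ]
ball [265.  243.5] 366 [0.5574 0.0466 0.0751] 0.081
ball [341.3 243. ] 86 [0.614  0.0101 0.0729] 0.0764
```

View pics/w5.png

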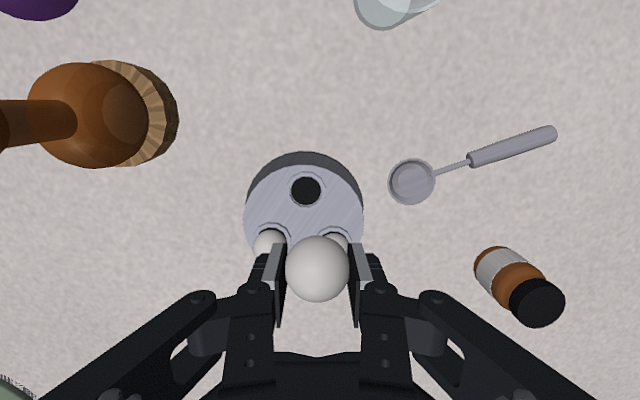

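The second ball is held at (317,270). The last empty well is at (306,190), which gives (0.609, 0.0625), the same as before. Descending.

{"method": "play_rows", "body": {
  "series": [
    {"tx": -0.8, "ty": 2.5, "tz": -0.2, "wx": -0.4, "wy": 1.2, "wz": 1, "fingers": 0.25},
    {"tx": 0, "ty": 3, "tz": 0, "wx": 0, "wy": 0, "wz": 0, "fingers": 0.25},
    {"tx": 0, "ty": 3, "tz": 0, "wx": 0, "wy": 0, "wz": 0, "fingers": 0.25},
    {"tx": 0, "ty": 0, "tz": 0, "wx": 0, "wy": 0, "wz": 0, "fingers": 0.25}
  ]
}}

```text
time: 11.35
position: [0.6051, 0.0627, 0.0931]
tool_rot: [-0.676, 0.677, -0.206, 0.203]
ft_force: [-1.2, -0.2, 0.0]
width: 0.0301
```

```bash
python3 to.py .6094 .0627 .058 -33
```

```text
t 11.35 p [0.6051 0.0627 0.0931] w 0.0301 F [-1.2 -0.2  0. ] jaw -33.6 q6 2.14
shift [0.37 3.51 0.24] turn [ 0.2 -0.6 -0.3]
```

{"method": "play_rows", "body": {
  "series": [
    {"tx": 0.35, "ty": 0.6, "tz": 0.25, "wx": 0.2, "wy": -0.6, "wz": -0.3, "fingers": 0.25},
    {"tx": 0, "ty": 1.4, "tz": 0, "wx": 0, "wy": 0, "wz": 0, "fingers": 0.25},
    {"tx": 0, "ty": 0, "tz": 0, "wx": 0, "wy": 0, "wz": 0, "fingers": 0.25}
  ]
}}

```text
time: 11.72
position: [0.6103, 0.0629, 0.0729]
tool_rot: [0.678, -0.677, 0.2, -0.202]
ft_force: [-0.2, 0.1, -0.0]
width: 0.03
```

```bash
python3 to.py .6094 .0627 .058 -33
```

```text
t 11.72 p [0.6103 0.0629 0.0729] w 0.0300 F [-0.2  0.1 -0. ] jaw -33.1 q6 2.13
shift [-0.07  1.49 -0.07] turn [-0.1 -0.1  0.1]
```

{"method": "play_rows", "body": {
  "series": [
    {"tx": -0.1, "ty": 0.8, "tz": 0, "wx": 0, "wy": 0, "wz": 0, "fingers": 0.25},
    {"tx": 0, "ty": 0.7, "tz": 0, "wx": 0, "wy": 0, "wz": 0, "fingers": 0.25},
    {"tx": 0, "ty": 0, "tz": 0, "wx": 0, "wy": 0, "wz": 0, "fingers": 0.25}
  ]
}}

```text
time: 12.1
position: [0.6103, 0.0635, 0.0578]
tool_rot: [0.678, -0.677, 0.2, -0.203]
ft_force: [0.2, -0.8, -0.1]
width: 0.0301
```

{"method": "play_rows", "body": {
  "series": [
    {"tx": 0, "ty": 0, "tz": 0, "wx": 0, "wy": 0, "wz": 0, "fingers": 0.5},
    {"tx": 0, "ty": 0, "tz": 0, "wx": 0, "wy": 0, "wz": 0, "fingers": 0.5},
    {"tx": 0, "ty": 0, "tz": 0, "wx": 0, "wy": 0, "wz": 0, "fingers": 0.5},
    {"tx": 0, "ty": -3, "tz": 0, "wx": 0, "wy": 0, "wz": 0, "fingers": 0.5},
    {"tx": 0, "ty": -6, "tz": 0, "wx": 0, "wy": 0, "wz": 0, "fingers": 0.5}
  ]
}}

```text
time: 12.72
position: [0.6066, 0.0634, 0.1454]
tool_rot: [-0.678, 0.678, -0.203, 0.2]
ft_force: [0.6, 0.4, -0.4]
width: 0.0427
```

{"method": "play_rows", "body": {
  "series": [
    {"tx": 0, "ty": -6, "tz": 0, "wx": 0, "wy": 0, "wz": 0, "fingers": 0.7},
    {"tx": 0, "ty": -3, "tz": -3, "wx": 0, "wy": 0, "wz": 0, "fingers": 0.7},
    {"tx": 0, "ty": 0, "tz": 0, "wx": 0, "wy": 0, "wz": 0, "fingers": 0.7}
  ]
}}

```text
time: 13.1
position: [0.5931, 0.0379, 0.244]
tool_rot: [0.678, -0.677, 0.199, -0.203]
ft_force: [0.7, -0.2, 0.6]
width: 0.0598
```

```bash
python3 to.py .494 .21 .28 -33; python3 - <<'E'
from h import *
d=snap("wrist");c=cloud(d);save(d,"w6.png");z=c[...,2]
m=(abs(z-.049)<.003)&(np.hypot(c[...,0]-.59,c[...,1]-.036)<.07)
print(m.sum(),c[m].min(0).round(4),c[m].max(0).round(4))
m=((z>.070)&(z<.09)&(np.hypot(c[...,0]-.59,c[...,1]-.036)<.07)).astype(np.uint8)
n,l,st,ce=cv2.connectedComponentsWithStats(m)
for i in range(1,n):
    if st[i,4]>30:
        P=c[l==i];s=np.linalg.lstsq(np.c_[2*P,np.ones(len(P))],(P**2).sum(1),rcond=None)[0]
        print("ball",ce[i].round(1),st[i,4],s[:3].round(4),P[:,2].max().round(4))
E
```

```text
t 13.10 p [0.5931 0.0379 0.244 ] w 0.0598 F [ 0.7 -0.2  0.6] jaw -33.1 q6 2.09
shift [-17.68  -3.66   9.03] turn [-0.2 -0.1  0.3]
5601 [ 0.5316 -0.0217  0.046 ] [0.6469 0.0928 0.052 ]
ball [316. 149.] 666 [0.6107 0.0627 0.0649] 0.0816
ball [284.7 197. ] 587 [0.5554 0.0385 0.065 ] 0.0817
ball [339.8 199. ] 581 [0.6029 0.0047 0.065 ] 0.0817
```

View pics/w6.png

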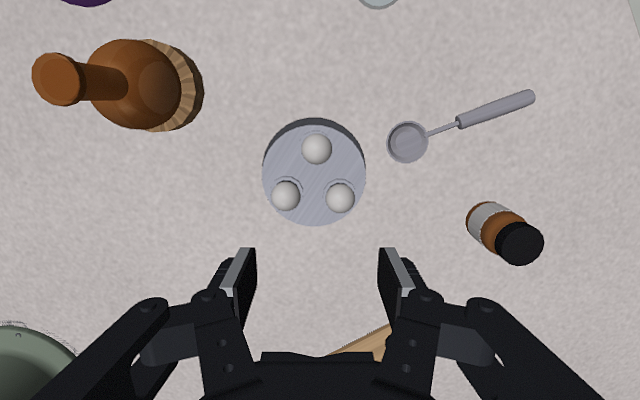

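All three balls are seated at (316,149), (285,197) and (340,199), centres at z 65 mm. The plate centre is at (0.5893, 0.0355). Next, measure the flask and approach it.

```bash
cat > fl.py <<'E'
from h import *
def fl(d,cx=.495,cy=.212):
    c=cloud(d);z=c[...,2];hsv=cv2.cvtColor(d["image"],cv2.COLOR_RGB2HSV).astype(int)
    near=(np.hypot(c[...,0]-cx,c[...,1]-cy)<.06)&(hsv[...,0]<18)&(hsv[...,1]>120)&(d["z_map"]>0)
    P=c[near&(z>.02)&(z<.1)]
    if len(P)>50:
        b=np.linalg.lstsq(np.c_[2*P,np.ones(len(P))],(P**2).sum(1),rcond=None)[0];b[3]=np.sqrt(b[3]+b[:3]@b[:3]);print("bulb",len(P),b.round(4))
    L=c[near&(z>.13)]
    if len(L)>20:
        zt=np.percentile(L[:,2],98);T=L[L[:,2]>zt-.003]
        (x,y),r=cv2.minEnclosingCircle(T[:,:2].astype(np.float32).reshape(-1,1,2));print("lip",len(T),zt.round(4),T.mean(0).round(4),"circle",round(x,4),round(y,4),round(r,4))
E
python3 - <<'E'
from fl import *
for n in("wrist","top","scene"): print(n);fl(snap(n))
E
```

```text
wrist
bulb 5613 [0.493  0.2142 0.0547 0.0466]
lip 2010 0.1641 [0.4953 0.2128 0.1627] circle 0.4946 0.2127 0.0181
top
bulb 421 [0.4942 0.211  0.0538 0.0472]
lip 82 0.1667 [0.4951 0.2115 0.1649] circle 0.4943 0.2116 0.0175
scene
bulb 1031 [0.4926 0.2154 0.0518 0.0475]
lip 68 0.1654 [0.4956 0.2174 0.1638] circle 0.4947 0.2171 0.0169
```

{"method": "play_rows", "body": {
  "series": [
    {"tx": -4.4, "ty": -0.2, "tz": 2.2, "wx": 0, "wy": 0, "wz": 0, "fingers": 0.7},
    {"tx": -4.4, "ty": -0.2, "tz": 2.2, "wx": 0, "wy": 0, "wz": 0, "fingers": 0.7},
    {"tx": -2.0, "ty": 0, "tz": 0.5, "wx": 0, "wy": 0, "wz": 0, "fingers": 0.7},
    {"tx": 0, "ty": 0, "tz": 0, "wx": 0, "wy": 0, "wz": 0, "fingers": 0.7}
  ]
}}

```text
time: 13.8
position: [0.5242, 0.1424, 0.2367]
tool_rot: [-0.677, 0.679, -0.204, 0.196]
ft_force: [0.8, 0.1, 0.1]
width: 0.0597
```

```bash
python3 to.py .4935 .2125 .22 -33; python3 - <<'E'
from fl import *
d=snap("wrist");fl(d);save(d,"w7.png")
E
```

```text
t 13.80 p [0.5242 0.1424 0.2367] w 0.0597 F [0.8 0.1 0.1] jaw -32.9 q6 2.27
shift [-6.37  1.71  4.23] turn [ 0.4  0.1 -0.6]
bulb 4094 [0.4935 0.2136 0.0557 0.0455]
lip 1921 0.1642 [0.4949 0.2135 0.163 ] circle 0.4952 0.1921 0.0388
```

{"method": "play_rows", "body": {
  "series": [
    {"tx": -3.2, "ty": 0, "tz": 2.1, "wx": 0.4, "wy": 0, "wz": -0.6, "fingers": 0.7},
    {"tx": -3.2, "ty": 0, "tz": 2.1, "wx": 0, "wy": 0, "wz": 0, "fingers": 0.7},
    {"tx": 0, "ty": 0, "tz": 0, "wx": 0, "wy": 0, "wz": 0, "fingers": 0.7}
  ]
}}

```text
time: 14.22
position: [0.497, 0.21, 0.2355]
tool_rot: [-0.677, 0.678, -0.202, 0.204]
ft_force: [0.0, -0.8, -0.3]
width: 0.0599
```

```bash
python3 to.py .494 .2128 .118 -33; python3 - <<'E'
from fl import *
fl(snap("wrist"))
E
```

```text
t 14.22 p [0.497  0.21   0.2355] w 0.0599 F [ 0.  -0.8 -0.3] jaw -33.3 q6 2.42
shift [-0.43 11.75  0.07] turn [ 0.  -0.3  0.2]
bulb 3715 [0.4937 0.2131 0.0554 0.046 ]
lip 1697 0.1641 [0.4945 0.2145 0.163 ] circle 0.4822 0.2233 0.0326
```

{"method": "play_rows", "body": {
  "series": [
    {"tx": -0.4, "ty": 2.0, "tz": 0.1, "wx": 0, "wy": 0, "wz": 0, "fingers": 0.7},
    {"tx": 0, "ty": 2.5, "tz": 0, "wx": 0, "wy": 0, "wz": 0, "fingers": 0.7},
    {"tx": 0, "ty": 0, "tz": 0, "wx": 0, "wy": 0, "wz": 0, "fingers": 0.7}
  ]
}}

```text
time: 14.65
position: [0.4988, 0.2077, 0.1893]
tool_rot: [-0.676, 0.678, -0.203, 0.207]
ft_force: [-0.5, -0.0, 0.4]
width: 0.0598
```

```bash
python3 to.py .494 .2130 .118 -33
```

```text
t 14.65 p [0.4988 0.2077 0.1893] w 0.0598 F [-0.5 -0.   0.4] jaw -33.8 q6 2.42
shift [-0.74  7.13  0.18] turn [ 0.  -0.8  0.4]
```

{"method": "play_rows", "body": {
  "series": [
    {"tx": -0.8, "ty": 0.3, "tz": 0.2, "wx": 0, "wy": -0.8, "wz": 0.4, "fingers": 0.7},
    {"tx": -0.1, "ty": 2.5, "tz": 0, "wx": 0, "wy": 0, "wz": 0, "fingers": 0.7},
    {"tx": -0.1, "ty": 2.5, "tz": 0, "wx": 0, "wy": 0, "wz": 0, "fingers": 0.7},
    {"tx": 0, "ty": 0, "tz": 0, "wx": 0, "wy": 0, "wz": 0, "fingers": 0.7}
  ]
}}

```text
time: 15.15
position: [0.4949, 0.2143, 0.1387]
tool_rot: [0.679, -0.677, 0.2, -0.202]
ft_force: [-0.1, -0.6, 0.0]
width: 0.0596
```

```bash
python3 to.py .494 .2130 .118 -33
```

```text
t 15.15 p [0.4949 0.2143 0.1387] w 0.0596 F [-0.1 -0.6  0. ] jaw -33.1 q6 2.42
shift [-0.01  2.07 -0.16] turn [-0.2 -0.1  0.1]
```

{"method": "play_rows", "body": {
  "series": [
    {"tx": 0, "ty": 1.0, "tz": -0.15, "wx": -0.2, "wy": 0, "wz": 0.1, "fingers": 0.7},
    {"tx": 0, "ty": 1.05, "tz": 0, "wx": 0, "wy": 0, "wz": 0, "fingers": 0.7},
    {"tx": 0, "ty": 0, "tz": 0, "wx": 0, "wy": 0, "wz": 0, "fingers": 0.5}
  ],
  "grip_force": 80
}}

```text
time: 15.52
position: [0.4961, 0.2133, 0.1196]
tool_rot: [0.679, -0.677, 0.2, -0.202]
ft_force: [-0.1, 0.4, -0.4]
width: 0.0434
```

```bash
python3 to.py .494 .2130 .118 -33
```

```text
t 15.53 p [0.4961 0.2133 0.1196] w 0.0434 F [-0.1  0.4 -0.4] jaw -33.1 q6 2.42
shift [-0.16  0.16 -0.14] turn [-0.2 -0.1  0.2]
```

{"method": "play_rows", "body": {
  "series": [
    {"tx": -0.15, "ty": 0.15, "tz": -0.1, "wx": -0.2, "wy": 0, "wz": 0.2, "fingers": 0.5},
    {"tx": 0, "ty": 0, "tz": 0, "wx": 0, "wy": 0, "wz": 0, "fingers": 0.1},
    {"tx": 0, "ty": 0, "tz": 0, "wx": 0, "wy": 0, "wz": 0, "fingers": 0.1},
    {"tx": 0, "ty": 0, "tz": 0, "wx": 0, "wy": 0, "wz": 0, "fingers": 0.1},
    {"tx": 0, "ty": 0, "tz": 0, "wx": 0, "wy": 0, "wz": 0, "fingers": 0.1}
  ]
}}

```text
time: 16.15
position: [0.4943, 0.2134, 0.1183]
tool_rot: [-0.678, 0.678, -0.201, 0.201]
ft_force: [1.4, -1.0, -1.9]
width: 0.0302
```

```bash
python3 to.py .494 .2130 .26 -33
```

```text
t 16.15 p [0.4943 0.2134 0.1183] w 0.0302 F [ 1.4 -1.  -1.9] jaw -33.0 q6 2.42
shift [-1.000e-02 -1.417e+01 -6.000e-02] turn [ 0.1 -0.  -0. ]
```

{"method": "play_rows", "body": {
  "series": [
    {"tx": 0, "ty": 0, "tz": 0, "wx": 0, "wy": 0, "wz": 0, "fingers": 0.1},
    {"tx": 0, "ty": 0, "tz": 0, "wx": 0, "wy": 0, "wz": 0, "fingers": 0.1},
    {"tx": 0, "ty": -1.0, "tz": 0, "wx": 0, "wy": 0, "wz": 0, "fingers": 0.1},
    {"tx": 0, "ty": -1.0, "tz": 0, "wx": 0, "wy": 0, "wz": 0, "fingers": 0.1},
    {"tx": 0, "ty": 0, "tz": 0, "wx": 0, "wy": 0, "wz": 0, "fingers": 0.1}
  ]
}}

```text
time: 16.77
position: [0.4943, 0.2134, 0.14]
tool_rot: [-0.678, 0.678, -0.201, 0.201]
ft_force: [1.6, -0.3, -2.6]
width: 0.0303
```

```bash
python3 to.py .494 .2130 .22 -33
```

```text
t 16.77 p [0.4943 0.2134 0.14  ] w 0.0303 F [ 1.6 -0.3 -2.6] jaw -33.0 q6 2.42
shift [-0.01 -8.   -0.06] turn [ 0. -0. -0.]
```

The wrist carries about 2.3 N, so the flask is held. Lift it and carry it to the cradle at moderate speed.

{"method": "play_rows", "body": {
  "series": [
    {"tx": 0, "ty": -3.0, "tz": 0, "wx": 0, "wy": 0, "wz": 0, "fingers": 0.1},
    {"tx": 0, "ty": -4.0, "tz": 0, "wx": 0, "wy": 0, "wz": 0, "fingers": 0.1},
    {"tx": 0, "ty": -3.0, "tz": 0, "wx": 0, "wy": 0, "wz": 0, "fingers": 0.1},
    {"tx": 0, "ty": 0, "tz": 0, "wx": 0, "wy": 0, "wz": 0, "fingers": 0.1}
  ]
}}

```text
time: 17.27
position: [0.4937, 0.2133, 0.2422]
tool_rot: [-0.677, 0.678, -0.202, 0.2]
ft_force: [0.6, 1.1, -3.2]
width: 0.0305
```

```bash
python3 to.py .5893 .0355 .235 -33
```

```text
t 17.27 p [0.4937 0.2133 0.2422] w 0.0305 F [ 0.6  1.1 -3.2] jaw -33.0 q6 2.42
shift [17.71  0.72 -9.69] turn [ 0.1 -0.  -0.1]
```

{"method": "play_rows", "body": {
  "series": [
    {"tx": 3.5, "ty": 0, "tz": -1.9, "wx": 0, "wy": 0, "wz": 0, "fingers": 0.1},
    {"tx": 4.0, "ty": 0, "tz": -2.2, "wx": 0, "wy": 0, "wz": 0, "fingers": 0.1},
    {"tx": 4.0, "ty": 0, "tz": -2.2, "wx": 0, "wy": 0, "wz": 0, "fingers": 0.1},
    {"tx": 3.5, "ty": 0, "tz": -1.9, "wx": 0, "wy": 0, "wz": 0, "fingers": 0.1},
    {"tx": 2.0, "ty": 0, "tz": -1.1, "wx": 0, "wy": 0, "wz": 0, "fingers": 0.1}
  ]
}}

```text
time: 17.9
position: [0.5843, 0.04, 0.2337]
tool_rot: [-0.677, 0.679, -0.203, 0.196]
ft_force: [0.9, 0.0, -2.3]
width: 0.03
```

{"method": "play_rows", "body": {
  "series": [
    {"tx": 0, "ty": 0, "tz": 0, "wx": 0, "wy": 0, "wz": 0, "fingers": 0.1}
  ]
}}

```text
time: 18.02
position: [0.5842, 0.0389, 0.2321]
tool_rot: [-0.677, 0.679, -0.205, 0.196]
ft_force: [-0.8, 0.5, -3.3]
width: 0.0304
```

```bash
python3 to.py .5893 .0355 .235 -33; python3 - <<'E'
from h import *
s=robot.sense();M=rot(s["tool_rot"]);p=np.array(s["position"])
for n in("wrist","top","scene"):
    d=snap(n);save(d,"f_%s.png"%n);c=cloud(d);hsv=cv2.cvtColor(d["image"],cv2.COLOR_RGB2HSV).astype(int)
    m=(np.hypot(c[...,0]-p[0],c[...,1]-p[1])<.06)&(hsv[...,0]<18)&(hsv[...,1]>120)&(d["z_map"]>0)
    P=c[m&(c[...,2]<p[2]-.035)]
    if len(P)<50: print(n,len(P));continue
    b=np.linalg.lstsq(np.c_[2*P,np.ones(len(P))],(P**2).sum(1),rcond=None)[0];b[3]=np.sqrt(b[3]+b[:3]@b[:3])
    print(n,"bulb",len(P),b.round(4),"lowest",P[:,2].min().round(4),"rel tcp world",(b[:3]-p).round(4))
E
```

```text
t 18.02 p [0.5842 0.0389 0.2321] w 0.0304 F [-0.8  0.5 -3.3] jaw -32.9 q6 2.08
shift [ 0.61 -0.29 -0.01] turn [ 0.4  0.1 -0.7]
wrist bulb 2506 [0.5826 0.0395 0.1746 0.0425] lowest 0.1746 rel tcp world [-0.0016  0.0006 -0.0575]
top 0
scene bulb 358 [0.5815 0.0445 0.1757 0.0407] lowest 0.1545 rel tcp world [-0.0027  0.0056 -0.0564]
```

View pics/f_wrist.png

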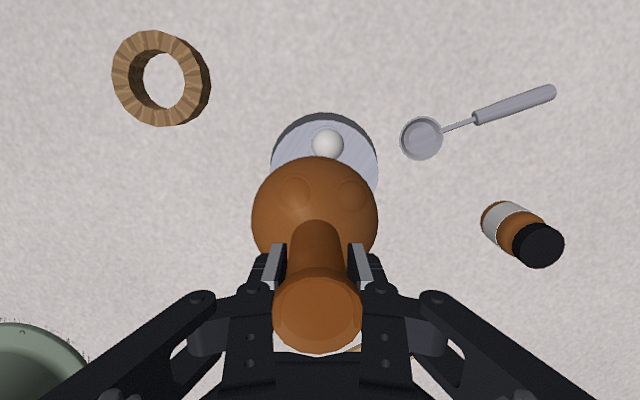

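The flask is gripped at the neck (316,250), the bulb at (315,212) lies 57.5 mm below the TCP and within 2 mm sideways, and the cork ring is empty. Align and descend in steps.

{"method": "play_rows", "body": {
  "series": [
    {"tx": 0.65, "ty": 0.7, "tz": 0, "wx": 0.4, "wy": 0, "wz": -0.7, "fingers": 0.1},
    {"tx": 0, "ty": 1.5, "tz": 0, "wx": 0, "wy": 0, "wz": 0, "fingers": 0.1},
    {"tx": 0, "ty": 1.5, "tz": 0, "wx": 0, "wy": 0, "wz": 0, "fingers": 0.1},
    {"tx": 0, "ty": 0, "tz": 0, "wx": 0, "wy": 0, "wz": 0, "fingers": 0.1}
  ]
}}

```text
time: 18.68
position: [0.5875, 0.0402, 0.1927]
tool_rot: [0.679, -0.679, 0.197, -0.198]
ft_force: [-0.4, 0.2, -2.0]
width: 0.0302
```

```bash
python3 to.py .5898 .0352 .176 -33
```

```text
t 18.68 p [0.5875 0.0402 0.1927] w 0.0302 F [-0.4  0.2 -2. ] jaw -32.4 q6 2.08
shift [ 0.46  1.67 -0.31] turn [-0.1  0.6  0. ]
```

{"method": "play_rows", "body": {
  "series": [
    {"tx": 0.45, "ty": 0.2, "tz": -0.3, "wx": 0, "wy": 0.6, "wz": 0, "fingers": 0.1},
    {"tx": 0, "ty": 0.8, "tz": 0, "wx": 0, "wy": 0, "wz": 0, "fingers": 0.1},
    {"tx": 0, "ty": 0.5, "tz": 0, "wx": 0, "wy": 0, "wz": 0, "fingers": 0.1},
    {"tx": 0, "ty": 0, "tz": 0, "wx": 0, "wy": 0, "wz": 0, "fingers": 0.1}
  ]
}}

```text
time: 19.18
position: [0.5904, 0.0348, 0.1771]
tool_rot: [0.678, -0.677, 0.201, -0.202]
ft_force: [-0.3, -0.2, -2.3]
width: 0.03
```

```bash
python3 to.py .5898 .0352 .170 -33
```

```text
t 19.18 p [0.5904 0.0348 0.1771] w 0.0300 F [-0.3 -0.2 -2.3] jaw -33.1 q6 2.08
shift [-0.07  0.71  0.  ] turn [-0.1 -0.1  0.1]
```

Centred within 1 mm. Quick numeric check of bulb against plate and balls, then contact in small steps.

```bash
cat > chk.py <<'E'
from h import *
s=robot.sense();p=np.array(s["position"])
d=snap("wrist");c=cloud(d);z=c[...,2];hsv=cv2.cvtColor(d["image"],cv2.COLOR_RGB2HSV).astype(int);save(d,"k%d.png"%int(s["time"]*100))
m=(np.hypot(c[...,0]-p[0],c[...,1]-p[1])<.06)&(hsv[...,0]<18)&(hsv[...,1]>120)&(d["z_map"]>0)
def fit(P):
    b=np.linalg.lstsq(np.c_[2*P,np.ones(len(P))],(P**2).sum(1),rcond=None)[0];b[3]=np.sqrt(b[3]+b[:3]@b[:3]);return b
print("bulb",fit(c[m&(z<p[2]-.035)]).round(4))
g=(hsv[...,1]<60)&(np.hypot(c[...,0]-.5893,c[...,1]-.0355)<.054)&(z>.02)&(z<.06)
S=snap("scene");cs=cloud(S);zs=cs[...,2];hs=cv2.cvtColor(S["image"],cv2.COLOR_RGB2HSV).astype(int)
g2=(hs[...,1]<60)&(np.hypot(cs[...,0]-.5893,cs[...,1]-.0355)<.054)&(zs>.02)&(zs<.06)
print("plate z wrist",g.sum(),np.percentile(z[g],[20,50,80]).round(4),"scene",g2.sum(),np.percentile(zs[g2],[20,50,80]).round(4))
save(S,"s%d.png"%int(s["time"]*100),(270,160,370,260),6)
E
python3 chk.py
```

```text
bulb [0.5895 0.0354 0.1195 0.0425]
plate z wrist 2358 [0.0479 0.0485 0.0492] scene 537 [0.0469 0.0491 0.0517]
```

{"method": "play_rows", "body": {
  "series": [
    {"tx": -0.05, "ty": 0.3, "tz": 0, "wx": 0, "wy": 0, "wz": 0, "fingers": 0.1},
    {"tx": 0, "ty": 0.3, "tz": 0, "wx": 0, "wy": 0, "wz": 0, "fingers": 0.1},
    {"tx": 0, "ty": 0.2, "tz": 0, "wx": 0, "wy": 0, "wz": 0, "fingers": 0.1},
    {"tx": 0, "ty": 0, "tz": 0, "wx": 0, "wy": 0, "wz": 0, "fingers": 0.1}
  ]
}}

```text
time: 19.77
position: [0.5908, 0.0353, 0.1701]
tool_rot: [0.679, -0.677, 0.2, -0.203]
ft_force: [-0.4, 0.3, 0.9]
width: 0.0302
```

```bash
python3 to.py .5898 .0352 .1535 -33
```

```text
t 19.77 p [0.5908 0.0353 0.1701] w 0.0302 F [-0.4  0.3  0.9] jaw -33.1 q6 2.08
shift [-0.08  1.66 -0.06] turn [-0.2 -0.1  0.2]
```

Contact with the balls at 170 mm, as predicted. Press down.

{"method": "play_rows", "body": {
  "series": [
    {"tx": -0.05, "ty": 0.4, "tz": -0.05, "wx": -0.2, "wy": 0, "wz": 0.2, "fingers": 0.1},
    {"tx": 0, "ty": 0.4, "tz": 0, "wx": 0, "wy": 0, "wz": 0, "fingers": 0.1},
    {"tx": 0, "ty": 0.3, "tz": 0, "wx": 0, "wy": 0, "wz": 0, "fingers": 0.1},
    {"tx": 0, "ty": 0, "tz": 0, "wx": 0, "wy": 0, "wz": 0, "fingers": 0.1}
  ],
  "grip_force": 110
}}

```text
time: 20.27
position: [0.5915, 0.0352, 0.1608]
tool_rot: [0.678, -0.678, 0.2, -0.202]
ft_force: [-1.4, 0.3, 4.6]
width: 0.0296
```

```bash
python3 to.py .5898 .0352 .1535 -33
```

```text
t 20.27 p [0.5915 0.0352 0.1608] w 0.0296 F [-1.4  0.3  4.6] jaw -33.1 q6 2.08
shift [-0.14  0.73 -0.1 ] turn [-0.1 -0.1  0.1]
```

{"method": "play_rows", "body": {
  "series": [
    {"tx": -0.1, "ty": 0.3, "tz": -0.05, "wx": 0, "wy": 0, "wz": 0, "fingers": 0.1},
    {"tx": 0, "ty": 0.3, "tz": 0, "wx": 0, "wy": 0, "wz": 0, "fingers": 0.1},
    {"tx": 0, "ty": 0.2, "tz": 0, "wx": 0, "wy": 0, "wz": 0, "fingers": 0.1},
    {"tx": 0, "ty": 0.1, "tz": 0, "wx": 0, "wy": 0, "wz": 0, "fingers": 0.1}
  ]
}}

```text
time: 20.78
position: [0.5923, 0.0354, 0.1549]
tool_rot: [0.679, -0.677, 0.198, -0.204]
ft_force: [-2.0, -0.0, 8.5]
width: 0.0299
```

```bash
python3 to.py .5898 .0352 .1535 -33; python3 chk.py
```

```text
t 20.77 p [0.5923 0.0354 0.1549] w 0.0299 F [-2.  -0.   8.5] jaw -33.1 q6 2.08
shift [-0.2   0.14 -0.15] turn [-0.3 -0.1  0.4]
bulb [0.5909 0.0351 0.0973 0.0425]
plate z wrist 2761 [0.0328 0.0334 0.0373] scene 570 [0.0325 0.0349 0.0411]
```

{"method": "play_rows", "body": {
  "series": [
    {"tx": -0.2, "ty": 0.2, "tz": -0.15, "wx": -0.3, "wy": 0, "wz": 0.4, "fingers": 0.1},
    {"tx": 0, "ty": 0.2, "tz": 0, "wx": 0, "wy": 0, "wz": 0, "fingers": 0.1},
    {"tx": 0, "ty": 0.2, "tz": 0, "wx": 0, "wy": 0, "wz": 0, "fingers": 0.1}
  ]
}}

```text
time: 21.25
position: [0.5929, 0.0354, 0.1538]
tool_rot: [0.679, -0.677, 0.198, -0.204]
ft_force: [-3.7, 0.3, 16.8]
width: 0.0299
```

```bash
python3 to.py .5898 .0352 .1535 -33; python3 chk.py
```

```text
t 21.25 p [0.5929 0.0354 0.1538] w 0.0299 F [-3.7  0.3 16.8] jaw -33.1 q6 2.08
shift [-0.25  0.03 -0.19] turn [-0.2 -0.1  0.4]
bulb [0.5911 0.0349 0.0963 0.0425]
plate z wrist 2849 [0.0319 0.0325 0.0368] scene 574 [0.0316 0.0338 0.0406]
```

{"method": "play_rows", "body": {
  "series": [
    {"tx": -0.3, "ty": 0.25, "tz": -0.2, "wx": -0.2, "wy": 0, "wz": 0.4, "fingers": 0.1},
    {"tx": -0.2, "ty": 0.25, "tz": -0.15, "wx": -0.2, "wy": 0, "wz": 0.4, "fingers": 0.1}
  ]
}}

```text
time: 21.6
position: [0.5907, 0.0351, 0.1537]
tool_rot: [0.678, -0.677, 0.2, -0.202]
ft_force: [-1.1, 0.8, 13.5]
width: 0.0299
```

```bash
python3 to.py .5898 .0352 .1535 -33; python3 chk.py; ls pics
```

```text
t 21.60 p [0.5907 0.0351 0.1537] w 0.0299 F [-1.1  0.8 13.5] jaw -33.0 q6 2.08
shift [-0.09  0.02 -0.04] turn [-0.1 -0.   0.1]
bulb [0.5892 0.0354 0.0962 0.0425]
plate z wrist 2892 [0.0319 0.0326 0.0369] scene 578 [0.0318 0.0342 0.0429]
c1.png
f_scene.png
f_top.png
f_wrist.png
k1917.png
k2077.png
k2125.png
k2160.png
s1917.png
s2077.png
s2125.png
s2160.png
scene0.png
top0.png
w1.png
w2.png
w3.png
w4.png
w5.png
w6.png
w7.png
```

Lateral load is gone and the bulb is central. One slightly firmer last row for margin at the stop.

{"method": "play_rows", "body": {
  "series": [
    {"tx": -0.15, "ty": 0.4, "tz": -0.1, "wx": -0.1, "wy": 0, "wz": 0.2, "fingers": 0.1}
  ]
}}

```text
time: 21.82
position: [0.5916, 0.0352, 0.1534]
tool_rot: [0.679, -0.677, 0.199, -0.203]
ft_force: [-3.9, 1.8, 27.2]
width: 0.0299
```

```bash
python3 chk.py; python3 chk.py; python3 to.py .5898 .0352 .1535 -33
```

```text
bulb [0.5897 0.0353 0.0959 0.0425]
plate z wrist 2888 [0.0318 0.0325 0.0371] scene 578 [0.0314 0.0339 0.0438]
bulb [0.5898 0.0353 0.0962 0.0425]
plate z wrist 2874 [0.0319 0.0326 0.037 ] scene 578 [0.0318 0.0339 0.0415]
t 22.02 p [0.5917 0.0352 0.1535] w 0.0297 F [-2.6  1.1 20.9] jaw -33.0 q6 2.08
shift [-0.16  0.   -0.1 ] turn [-0.3 -0.   0.3]
```

```bash
python3 -c "
import cv2,glob
f=sorted(glob.glob('pics/k2*.png'))[-1]
a=cv2.imread(f)[100:340,180:460];s=cv2.resize(cv2.imread(sorted(glob.glob('pics/s2*.png'))[-1]),(380,380));a=cv2.resize(a,(420,380))
cv2.imwrite('pics/fin.png',cv2.hconcat([a,s]))"; python3 to.py
```

```text
t 22.02 p [0.5917 0.0352 0.1535] w 0.0297 F [-2.6  1.1 20.9] jaw -33.0 q6 2.08
```

View pics/fin.png

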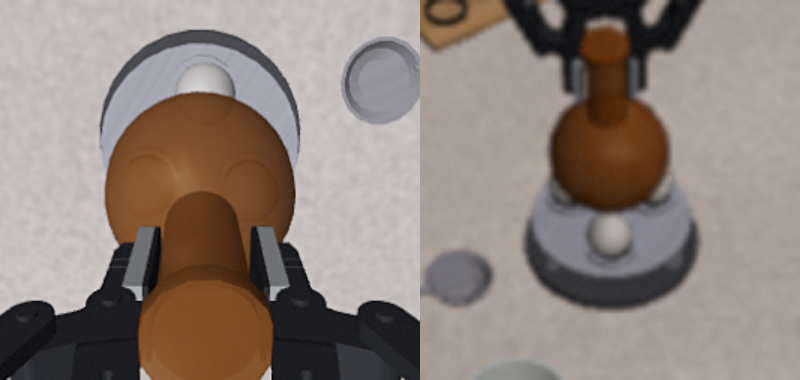

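The flask sits upright and central on the three balls, seen in both views at (200,190) and (610,150). The plate is down, and the fingers touch only the neck.

```bash
python3 -c "
from cell import order
print(order.hand_in())"
```

```text
the job is handed in; nothing more can be done
None
```

I put the two tray balls into the two empty wells and left ball0 in place. I then moved the amber flask from the cork ring onto the three balls and pressed it down to the stop. I handed the job in at about 22 s, still gripping and pushing on the neck.

**Last checks:**
- **Balls:** before the flask went on, all three ball centres were at z 65 mm, one in each well.
- **Plate:** its top face read about 32.5 mm from the wrist camera and 34 mm from the scene camera; the stop is at 33 mm. The two cameras disagree by about 1.5 mm, which is within the calibration error.
- **Stop reached:** the wrist force rose sharply with almost no further travel and settled at about 21 N up. That is above the 12.5 N the springs need.
- **Flask:** the bulb centre was less than 1 mm off the plate axis and about 63.5 mm above the plate. The tool was within about 0.5 degrees of vertical.

A small sideways force of about 2.6 N remained, and the last row pushed at 27 N for a moment before settling. I planned no move near the beaker, jar or spoon, but I did not measure their positions again at the end.

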